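# Load the violet colour cartridge in the resin doser

### The job

Load the violet colour cartridge into the bay on top of the resin doser: stand it in the bay, push it down to the stop so that the catch clicks and holds it down, and let go of it. Leave the gold and charcoal cartridges standing where they are.

Things in the scene. Friction and masses are not known exactly. Their poses are not given: they have to be found in the camera images.
- violet_cartridge: violet cylinder, white bands nearer its foot; loose, upright on the table. 44 mm across, 115 mm tall, flat top, foot bevelled 3 mm, 0.13-0.25 kg. Origin: centre of underside; z up along it. In the bay it first rests on the spring carriage, underside 50 mm above the table (top 165). Pushed to the stop: 22 (top 137); then let go, the catch holds it at 31 (top 146); if not caught it rises to 50
- doser: doser fixed to the table: white block 100x100x83 mm, grey box behind (+x, to 95 mm), spout and drip tray in front (-x, to 119 mm). Origin: on the bay's axis at table height; z up. Black funnel on top (rim 95 mm up, 74 mm wide inside) leads into the 48 mm round bay. Its carriage springs up with 5 N, 8.5 N at the 28 mm stop. Push to the stop and let go: held 19 mm down; to the stop again: released
- gold_cartridge: gold-yellow cartridge of the same shape and size as the violet one, loose, standing on the table; to be left alone. Origin at the centre of its underside
- charcoal_cartridge: charcoal-black cartridge of the same shape and size as the violet one, loose, standing on the table; to be left alone. Origin at the centre of its underside

How it is judged:
At the end, for the whole second after the job is handed in: The violet cartridge stands foot down in the doser's bay, at rest, let go of and held down by the catch: its underside 22 to 38 mm above the table (31 mm when caught, 50 mm when not), within 10 mm of the bay's axis and within 10 degrees of upright (horizontal distance between violet_cartridge and doser below 0.01 m and z of violet_cartridge in the frame of doser between 0.022 and 0.038 m and angle between violet_cartridge's own z axis and vertical below 0.17 rad and linear speed of violet_cartridge below 0.02 m/s); the robot touches nothing.
It fails at once if the gold cartridge is moved by more than 30 mm or tipped (distance of gold_cartridge from where it was at the start of the episode above 0.03 m or angle between gold_cartridge's own z axis and vertical above 0.5 rad).
It fails at once if the charcoal cartridge is moved by more than 30 mm or tipped (distance of charcoal_cartridge from where it was at the start of the episode above 0.03 m or angle between charcoal_cartridge's own z axis and vertical above 0.5 rad).
It also fails if it takes over 50 s, if anything falls off the work surface, if the arm or the gripper's body presses on something with over 40 N, if the wrist force passes 120 N, or if a joint passes its speed limit or range.

### The arm

A 6-joint arm with a two-finger parallel gripper is mounted at the origin on the work surface. World frame = base frame: x ahead of the robot, y to its left, z up, the work surface at z = 0. Lengths are in m, angles in rad, forces in N, time in s.
With the tool pointing down it reaches from about 0.35 to 0.975 m from the base axis. Payload 4.9 kg.
Tool frame: the origin (TCP) lies at the very end of the fingers, on their centre line; the grasp point (between the pads) lies 19 mm behind it; z points along the fingers, y is the line along which they close (so a half turn about z gives the same grasp; the last joint's range is limited). The gripper opens to 85 mm and grips with 20 to 120 N. Pads are 22 mm wide; open, the fingers measure 114 mm over their backs; the gripper's body (76 mm by 85 mm) begins 54 mm behind the grasp point. The pads swing forward as they close: fully open they stand 13 mm farther back than shut.
Start: joints at [0.999, 0.053, 1.613, -0, 1.476, -0.119], TCP at [0.273, 0.562, 0.192] pointing down, gripper open.
Joint ranges: [-3.01, 3.01], [-1.01, 2.22], [0.06, 2.58], [-1.02, 4.17], [0.09, 2.62], [-3.14, 3.14]. Speed limits (rad/s): [2.57, 2.57, 3.14, 3.14, 3.14, 3.14].

### API

Orientations are given as a unit quaternion [x, y, z, w].
In Python, from workcell import ctrl gives the robot as it stands.
- The arm moves only by the shell command python3 -m handwheel 'ROWS' [FORCE]. ROWS is text: rows parted by semicolons, each of 7 numbers parted by spaces: the gripper command: -1 is shut, 1 is fully open, values between are in proportion, then the shift along the world's x, y, z as a fraction of full scale, then the turn, a rotation vector about the world's x, y, z as a fraction of full scale. A call has 1 to 20 rows; each row is the pose to reach, as a shift and turn from the pose commanded when the call began; what a row does not reach only later rows make up. Full scale, the value 1, is 25 cm for a shift and pi/2 rad for a turn. A row lasts 1/10 s, in which the tool goes at most 50 mm and 8.59 degrees, less where a joint would pass 70% of its speed; a pose out of reach is approached as far as the arm can. A call with a number of a shift or a turn outside -1 to 1 is refused whole. A call with a gripper value outside its range is refused whole. The fingers move at their own pace and stop on an object; FORCE is the grip in N (left out, the last holds). Time passes only in rows, so rows that repeat a pose let the fingers close. It gives the time, the measured TCP pose, the force, the opening and the grip force at its end, in the units of the state.
- ctrl.observe(): the state, without advancing time (a new reading comes with each control period).
- ctrl.read_camera(name): name is "scene" or "side" or "wrist"; returns (picture, depth): 480x640x3 uint8, red, green, blue; 480x640 float32, m along the optical axis (not along the pixel's ray), 0 where there is no reading.
- ctrl.calibration(name): a dict with "vfov" (degrees; the focal length in pixels is half the picture's height over the tangent of half this angle, whatever the lens; pixels are square), "cx", "cy" (the principal point, pixels), "distortion" ([k1, k2, p1, p2, k3] as OpenCV has them; the pictures are not rectified), "position" and "rotation" of the camera in the world; the wrist camera has in their place "T_tool_cam" (4x4, takes a point from camera to tool coordinates, whose origin is the TCP and whose axes are the flange's). Camera axes: x right, y down, z forward; pixel columns grow to the right and rows downward; lengths in m; the calibration is good to about 2 mm. A picture is of the moment at which its call begins: read the wrist's pose just before it. calibration takes no time and is no camera call.
- ctrl.hand_in(): hands the job in; it is judged then, once.
The state is a dict: "time": time; "joints": joint angles; "joint_velocities": joint speeds; "tau": joint torques, N m; "tcp_pos": TCP position; "eef_rot": TCP orientation; "ft_force": force on the tool from outside, world axes, zero at the start; "wrist_torque": the same for the moment, N m; "grip_width": finger opening in m; "grasp_force": force on a finger pad.
Only numpy, scipy, OpenCV 4.12 (cv2) and the standard library are available. Lean on these libraries where they do the work, as an engineer would, in place of code of your own. Each camera call takes 0.05 s, during which the arm holds its last target. There are 200 camera calls.

## Working session

There is one attempt and no reset: what is moved stays moved. The work goes in short steps, Python scripts to look and compute and a shell command to move; the robot and the scene stay as the last step left them, time stands still between calls to the robot, and variables do not carry over. Pictures are saved under pics/ and viewed, at most 10 in all, crops included, and the job is handed in when it is done.

```bash
ls; mkdir -p pics; cat > h.py <<'E'
import numpy as np, cv2
from workcell import ctrl
from scipy.spatial.transform import Rotation as R
def cam(n):
    s=ctrl.observe(); c=ctrl.calibration(n); im,d=ctrl.read_camera(n)
    f=240/np.tan(np.radians(c['vfov'])/2); K=np.array([[f,0,c['cx']],[0,f,c['cy']],[0,0,1]])
    if n=='wrist':
        T=np.eye(4);T[:3,:3]=R.from_quat(s['eef_rot']).as_matrix();T[:3,3]=s['tcp_pos'];T=T@np.array(c['T_tool_cam'])
        Rm,p=T[:3,:3],T[:3,3]
    else:
        Rm=np.array(c['rotation'],float); p=np.array(c['position'],float)
        if Rm.shape!=(3,3): Rm=R.from_quat(Rm.ravel()).as_matrix()
    return dict(im=im,d=d,K=K,D=np.array(c['distortion'],float),R=Rm,p=p)
def rays(C,uv):
    n=cv2.undistortPoints(np.array(uv,float).reshape(-1,1,2),C['K'],C['D']).reshape(-1,2)
    return np.c_[n,np.ones(len(n))]@C['R'].T
def plane(C,uv,z):
    r=rays(C,uv); return C['p']+r*((z-C['p'][2])/r[:,2])[:,None]
def cloud(C):
    v,u=np.mgrid[0:480,0:640]; r=rays(C,np.c_[u.ravel(),v.ravel()])
    P=C['p']+r*C['d'].ravel()[:,None]; P[C['d'].ravel()==0]=np.nan
    return P.reshape(480,640,3)
E
python3 - <<'E'
from h import *
for n in ('scene','side','wrist'):
    C=cam(n); cv2.imwrite(f'pics/{n}0.png',C['im'][:,:,::-1]); np.savez(f'{n}0.npz',**C)
    print(n,C['p'].round(3),C['R'][:,2].round(2))
a=[cv2.imread(f'pics/{n}0.png') for n in('scene','side')]
cv2.imwrite('pics/both.png',cv2.resize(np.hstack(a),(800,300)))
print(ctrl.observe())
E
```

```text
pics
scene [1.1   0.081 0.655] [-0.67 -0.18 -0.72]
side [ 0.082 -0.602  0.479] [ 0.52  0.66 -0.53]
wrist [0.213 0.591 0.371] [ 0.24 -0.12 -0.96]
{'time': 0.15, 'joints': array([ 9.99045132e-01,  5.32208857e-02,  1.61398786e+00, -5.97121428e-07,
        1.47599907e+00, -1.19046727e-01]), 'joint_velocities': array([ 0.00011357, -0.00095939, -0.00256371, -0.00212619,  0.00081052,
       -0.00154894]), 'tau': array([-2.59182716e-04, -3.94244492e+01, -3.70720625e+01, -1.41816427e-04,
        4.64082317e-03, -1.88626740e-05]), 'tcp_pos': array([0.27309945, 0.56156154, 0.19133023]), 'eef_rot': array([ 2.24424207e-01,  9.74491213e-01, -7.59988177e-04, -2.73145445e-04]), 'ft_force': array([ 0.54675974,  0.35586967, -0.18553862]), 'wrist_torque': array([ 0.04090427,  0.04382275, -0.00985515]), 'grasp_force': 0.0, 'grip_width': 0.08561875428450968}
```

View pics/scene0.png

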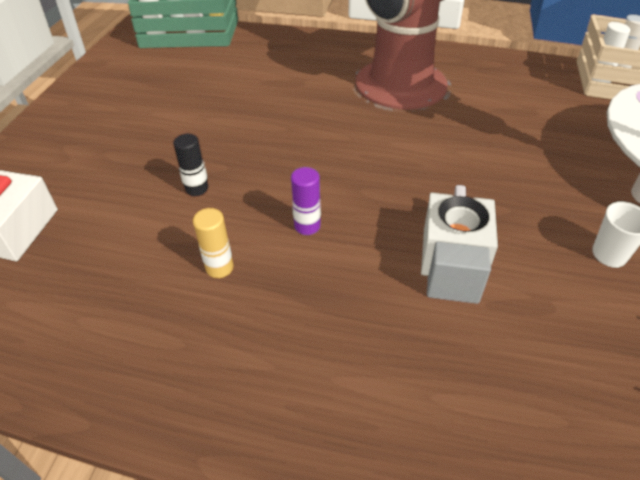

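View pics/side0.png

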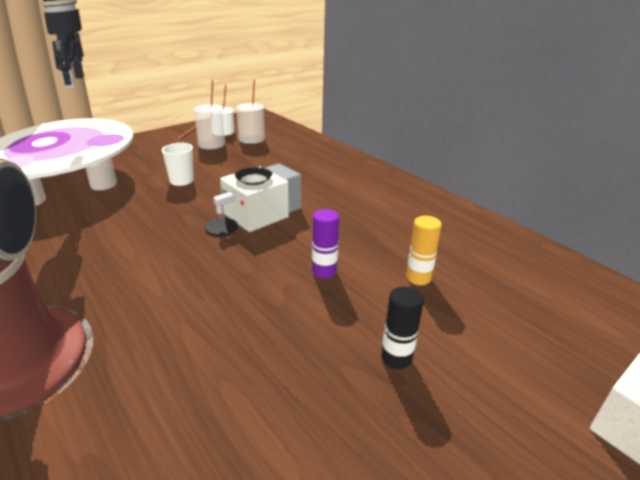

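Scene view: violet at about (306,200), gold (214,243), charcoal (191,165), funnel rim centred near (463,215). The side view shows violet at (325,243), the funnel at (253,178), gold (423,250) and charcoal (402,328). All three cartridges stand upright.

```bash
python3 - <<'E'
from h import *
def circ(xy): # algebraic circle fit
    A=np.c_[2*xy,np.ones(len(xy))]; s=np.linalg.lstsq(A,(xy**2).sum(1),rcond=None)[0]
    return s[:2].round(4),np.sqrt(s[2]+s[:2]@s[:2]).round(4)
boxes={'scene':dict(violet=(285,160,330,240),gold=(190,205,238,280),char=(170,130,212,198),fun=(436,194,492,236)),
 'side':dict(violet=(308,205,345,282),gold=(404,212,444,288),char=(380,286,425,370),fun=(232,166,275,190))}
for n in boxes:
    C=dict(np.load(n+'0.npz')); P=cloud(C); hsv=cv2.cvtColor(C['im'],cv2.COLOR_RGB2HSV)
    for k,(a,b,c,d) in boxes[n].items():
        p=P[b:d,a:c].reshape(-1,3); h=hsv[b:d,a:c].reshape(-1,3).astype(int)
        vv,uu=np.mgrid[b:d,a:c]
        if k=='violet': m=(h[:,0]>125)&(h[:,0]<160)&(h[:,1]>100)
        elif k=='gold': m=(h[:,0]>15)&(h[:,0]<30)&(h[:,1]>120)&(h[:,2]>120)
        else: m=h[:,2]<60
        z=p[:,2]
        if k=='fun':
            mm=m.reshape(d-b,c-a).astype(np.uint8)
            cs,_=cv2.findContours(mm,cv2.RETR_EXTERNAL,cv2.CHAIN_APPROX_NONE)
            ct=max(cs,key=cv2.contourArea)[:,0]+[a,b]
            q=plane(C,cv2.convexHull(ct.astype(np.int32))[:,0],.095)
            print(n,k,'outline@z.095',circ(q[:,:2]))
            w=p[m&(z>.088)&(z<.102)]; print('  depth rim',len(w),circ(w[:,:2]),np.median(w[:,2]).round(4))
        else:
            t=p[m&(z>.109)&(z<.121)]; s=p[m&(z>.045)&(z<.105)]
            print(n,k,'zmax',np.nanpercentile(z[m],98).round(4),'top',len(t),np.r_[(t.min(0)+t.max(0))/2,t.mean(0)].round(4),'side',circ(s[:,:2]))
            # top ellipse: pixels whose ray hits top, via mask outline upper
            
E
```

```text
scene violet zmax 0.1155 top 426 [ 0.4984 -0.0984  0.1131  0.5005 -0.0978  0.1136] side (array([ 0.4974, -0.0985]), np.float64(0.0209))
scene gold zmax 0.1159 top 504 [ 0.6196 -0.2115  0.1135  0.6207 -0.211   0.1139] side (array([ 0.6176, -0.212 ]), np.float64(0.0218))
scene char zmax 0.1159 top 230 [ 0.4545 -0.3188  0.1132  0.4549 -0.3203  0.114 ] side (array([ 0.4525, -0.3205]), np.float64(0.0191))
scene fun outline@z.095 (array([0.5056, 0.1575]), np.float64(0.0298))
  depth rim 177 (array([0.5044, 0.1508]), np.float64(0.033)) 0.0908
side violet zmax 0.1168 top 349 [ 0.494  -0.0974  0.1133  0.4916 -0.1009  0.115 ] side (array([ 0.4948, -0.0974]), np.float64(0.0209))
side gold zmax 0.1168 top 363 [ 0.6146 -0.2108  0.1134  0.6118 -0.2142  0.1151] side (array([ 0.6159, -0.2107]), np.float64(0.0217))
side char zmax 0.1163 top 628 [ 0.4459 -0.3234  0.1129  0.4439 -0.3249  0.1146] side (array([ 0.4473, -0.3208]), np.float64(0.0212))
side fun outline@z.095 (array([0.5042, 0.1529]), np.float64(0.0341))
  depth rim 142 (array([0.5036, 0.154 ]), np.float64(0.0316)) 0.091
```

```bash
python3 - <<'E'
from h import *
for n in('side','scene'):
    P=cloud(dict(np.load(n+'0.npz'))).reshape(-1,3)
    m=(P[:,0]>.1)&(P[:,0]<.7)&(P[:,1]>-.1)&(P[:,1]<.75)&(P[:,2]>.03)&(P[:,2]<.3); q=P[m]
    for i in range(10,70,10):
        print(n,i,[(j,round(float(s[:,2].max()),2),len(s)) for j in range(-10,75,10) if len(s:=q[(q[:,0]*100//10*10==i)&(np.floor(q[:,1]*10)*10==j)])>5])
E
```

```text
side 10 [(0, 0.25, 9), (40, 0.11, 877), (50, 0.11, 676), (60, 0.11, 480), (70, 0.11, 202)]
side 20 [(40, 0.3, 1163), (50, 0.3, 884), (60, 0.3, 582), (70, 0.11, 186)]
side 30 [(40, 0.11, 249), (50, 0.3, 423), (60, 0.3, 343), (70, 0.11, 70)]
side 40 [(-10, 0.12, 276), (0, 0.09, 122), (10, 0.1, 1501), (30, 0.09, 520), (40, 0.09, 304)]
side 50 [(-10, 0.12, 50), (10, 0.1, 1662), (50, 0.11, 336), (60, 0.11, 54)]
side 60 [(50, 0.11, 521), (60, 0.18, 175)]
scene 10 [(-10, 0.24, 61), (0, 0.24, 14), (40, 0.11, 815)]
scene 20 [(40, 0.11, 836)]
scene 30 [(40, 0.1, 49)]
scene 40 [(-10, 0.12, 158), (0, 0.08, 50), (10, 0.1, 1665), (30, 0.09, 731), (40, 0.09, 1095)]
scene 50 [(-10, 0.12, 732), (10, 0.1, 3847), (20, 0.09, 79)]
scene 60 [(10, 0.09, 553)]
```

The obstacles along the way are 0.11 m high at most, so I'll move at 0.25 to 0.27 m to above the doser.

```bash
python3 -m handwheel '1 0.44 -0.8 0.3 0 0 0; 1 0.44 -0.8 0.3 0 0 0; 1 0.44 -0.8 0.3 0 0 0; 1 0.44 -0.8 0.3 0 0 0; 1 0.44 -0.8 0.3 0 0 0; 1 0.44 -0.8 0.3 0 0 0; 1 0.44 -0.8 0.3 0 0 0' && python3 -m handwheel '1 0.44 -0.8 0 0 0 0; 1 0.44 -0.8 0 0 0 0; 1 0.44 -0.8 0 0 0 0; 1 0.44 -0.8 0 0 0 0; 1 0.44 -0.8 0 0 0 0; 1 0.44 -0.8 0 0 0 0; 1 0.44 -0.8 0 0 0 0; 1 0.44 -0.8 0 0 0 0; 1 0.44 -0.8 0 0 0 0'
python3 - <<'E'
from h import *
C=cam('wrist'); np.savez('w1.npz',**C); cv2.imwrite('pics/w1.png',C['im'][:,:,::-1])
E
```

```text
time: 0.85
tcp_pos: [0.3838, 0.3615, 0.2675]
eef_rot: [0.225, 0.974, 0.0, -0.0]
ft_force: [-0.3, 0.3, 0.1]
grip_width: 0.0852
grasp_force: 0.0
time: 1.75
tcp_pos: [0.4928, 0.1634, 0.2671]
eef_rot: [0.223, 0.975, 0.0, -0.0]
ft_force: [-0.7, -0.3, -0.2]
grip_width: 0.0858
grasp_force: 0.0
```

View pics/w1.png

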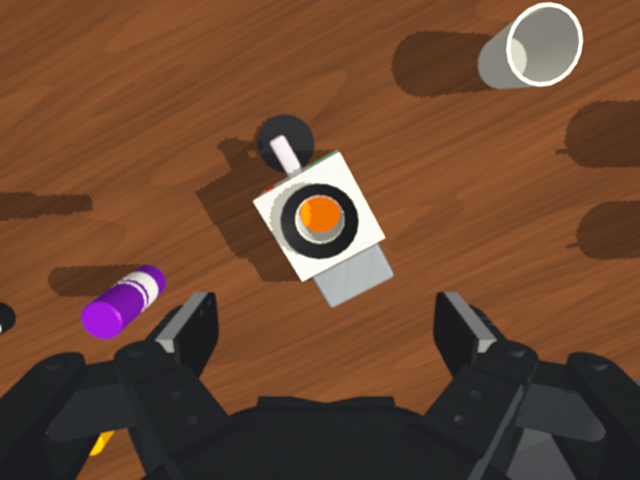

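The wrist view shows the black funnel ring centred near (319,220), with the orange carriage inside it at (321,214). The violet top is at about (103,320).

```bash
cat > ring.py <<'E'
from h import *
def circ(xy):
    A=np.c_[2*xy,np.ones(len(xy))]; s=np.linalg.lstsq(A,(xy**2).sum(1),rcond=None)[0]
    return s[:2].round(4),np.sqrt(s[2]+s[:2]@s[:2]).round(4)
E
python3 - <<'E'
from ring import *
C=dict(np.load('w1.npz')); P=cloud(C)
g=C['im'].max(2); m=np.zeros_like(g); m[170:270,270:370]=(g[170:270,270:370]<80)
cs,hi=cv2.findContours(m,cv2.RETR_CCOMP,cv2.CHAIN_APPROX_NONE)
for c in sorted(cs,key=cv2.contourArea)[-2:]:
    e=cv2.fitEllipse(c); print(np.round(e[0],1),np.round(e[1],1))
    for z in(.095,.083,.075): print('  z',z,circ(plane(C,c[:,0],z)[:,:2]))
p=P[m>0]; print('depth z pct',np.nanpercentile(p[:,2],[5,50,95]).round(4))
hsv=cv2.cvtColor(C['im'],cv2.COLOR_RGB2HSV); o=np.zeros_like(m); o[180:250,290:350]=((hsv[...,0]<22)&(hsv[...,1]>150))[180:250,290:350]
c=max(cv2.findContours(o,cv2.RETR_EXTERNAL,cv2.CHAIN_APPROX_NONE)[0],key=cv2.contourArea)
print('carriage z',np.nanmedian(P[o>0][:,2]).round(4),circ(plane(C,c[:,0],.05)[:,:2]))
v=((hsv[...,0]>125)&(hsv[...,0]<160)&(hsv[...,1]>100)); q=P[v&(P[...,2]>.11)&(P[...,2]<.12)]
print('violet top',len(q),(q.min(0)+q.max(0))/2,circ(q[:,:2]), q.mean(0).round(4), q.max(0)-q.min(0))
print('white block',[P[P_].round(3) for P_ in[(200,262),(275,303),(235,380),(160,337)]])
E
```

```text
[319.1 219. ] [50.9 51.7]
  z 0.095 (array([0.5024, 0.1522]), np.float64(0.0258))
  z 0.083 (array([0.5048, 0.1508]), np.float64(0.0267))
  z 0.075 (array([0.5064, 0.1499]), np.float64(0.0272))
[319.1 220.8] [72.8 75.5]
  z 0.095 (array([0.5045, 0.1511]), np.float64(0.0374))
  z 0.083 (array([0.507 , 0.1497]), np.float64(0.0386))
  z 0.075 (array([0.5086, 0.1488]), np.float64(0.0395))
depth z pct [0.0832 0.0888 0.0934]
carriage z 0.0486 (array([0.5061, 0.1504]), np.float64(0.0205))
violet top 1212 [ 0.49611038 -0.09632887  0.11279333] (array([ 0.4959, -0.0956]), np.float64(0.0154)) [ 0.4957 -0.0951  0.1132] [0.04319324 0.04248023 0.00549533]
white block [array([0.461, 0.107, 0.081]), array([0.552, 0.108, 0.082]), array([0.548, 0.201, 0.081]), array([0.459, 0.193, 0.081])]
```

```bash
python3 -m handwheel '1 0.012 -1 -0.1 0 0 0; 1 0.012 -1 -0.1 0 0 0; 1 0.012 -1 -0.1 0 0 0; 1 0.012 -1 -0.1 0 0 0; 1 0.012 -1 -0.1 0 0 0; 1 0.012 -1 -0.1 0 0 0; 1 0.012 -1 -0.1 0 0 0; 1 0.012 -1 -0.1 0 0 0; 1 0.012 -1 -0.1 0 0 0'
python3 - <<'E'
from ring import *
C=cam('wrist'); np.savez('w2.npz',**C); P=cloud(C)
hsv=cv2.cvtColor(C['im'],cv2.COLOR_RGB2HSV)
v=((hsv[...,0]>125)&(hsv[...,0]<160)&(hsv[...,1]>100)); q=P[v&(P[...,2]>.11)&(P[...,2]<.12)]
print('violet top',len(q),(q.min(0)+q.max(0))/2,q.mean(0).round(4), q.max(0)-q.min(0)); print(cv2.minEnclosingCircle(q[:,:2].astype(np.float32)))
t=v&(P[...,2]>.112); ys,xs=np.nonzero(t)
c=max(cv2.findContours(t.astype(np.uint8),cv2.RETR_EXTERNAL,cv2.CHAIN_APPROX_NONE)[0],key=cv2.contourArea)
print('outline',xs.mean(),ys.mean(),circ(plane(C,c[:,0],.115)[:,:2]))
E
```

```text
time: 2.7
tcp_pos: [0.4967, -0.0864, 0.2427]
eef_rot: [0.223, 0.975, 0.0, 0.0]
ft_force: [-0.0, 0.7, 0.3]
grip_width: 0.0855
grasp_force: 0.0
violet top 1879 [ 0.49626817 -0.09761142  0.11313487] [ 0.4958 -0.0972  0.1134] [0.0434434  0.04324863 0.00611184]
((0.49639007449150085, -0.09754572063684464), 0.021994026377797127)
outline 313.5232426303855 219.5907029478458 (array([ 0.496 , -0.0972]), np.float64(0.0206))
```

```bash
python3 -m handwheel '1 -0.003 -0.044 0 0 0 0; 1 -0.003 -0.044 -0.2 0 0 0; 1 -0.003 -0.044 -0.35 0 0 0; 1 -0.003 -0.044 -0.5 0 0 0; 1 -0.003 -0.044 -0.6 0 0 0; 1 -0.003 -0.044 -0.66 0 0 0; 1 -0.003 -0.044 -0.66 0 0 0; -1 -0.003 -0.044 -0.66 0 0 0; -1 -0.003 -0.044 -0.66 0 0 0; -1 -0.003 -0.044 -0.66 0 0 0; -1 -0.003 -0.044 -0.66 0 0 0; -1 -0.003 -0.044 -0.66 0 0 0; -1 -0.003 -0.044 -0.66 0 0 0; -1 -0.003 -0.044 -0.66 0 0 0; -1 -0.003 -0.044 -0.66 0 0 0' 50
```

```text
time: 4.25
tcp_pos: [0.4956, -0.099, 0.0773]
eef_rot: [0.224, 0.974, 0.0, -0.0]
ft_force: [0.2, -0.3, 0.6]
grip_width: 0.0004
grasp_force: 0.0
```

The gripper closed on nothing, so I'll look before moving.

```bash
python3 - <<'E'
from h import *
a=[]
for n in('wrist','scene','side'):
    C=cam(n); np.savez(n+'3.npz',**C); a.append(C['im'][:,:,::-1])
cv2.imwrite('pics/w3.png',np.hstack([cv2.resize(a[0],(400,300)),cv2.resize(a[1][120:320,180:447],(400,300))]))
cv2.imwrite('pics/s3.png',cv2.resize(a[2][100:400,200:500],(600,600)))
print(ctrl.observe())
E
```

```text
{'time': 4.4, 'joints': array([-3.44455122e-01, -1.35841560e-01,  1.99418834e+00, -1.37681345e-05,
        1.28337540e+00, -1.46248608e+00]), 'joint_velocities': array([ 0.0002137 ,  0.00044172,  0.00176331, -0.0005953 , -0.00128462,
        0.00130246]), 'tau': array([ 9.24916603e-04, -2.86007148e+01, -3.45499277e+01, -2.00838012e-04,
        5.48740009e-04, -6.35706033e-05]), 'tcp_pos': array([ 0.49561991, -0.09898125,  0.07723104]), 'eef_rot': array([ 2.24452077e-01,  9.74485126e-01,  1.07336480e-06, -6.50895322e-05]), 'ft_force': array([-0.19673937, -0.31220124, -0.02544094]), 'wrist_torque': array([-0.03643522, -0.02395807, -0.023316  ]), 'grasp_force': 0.0, 'grip_width': 0.0003489458695150999}
```

View pics/w3.png

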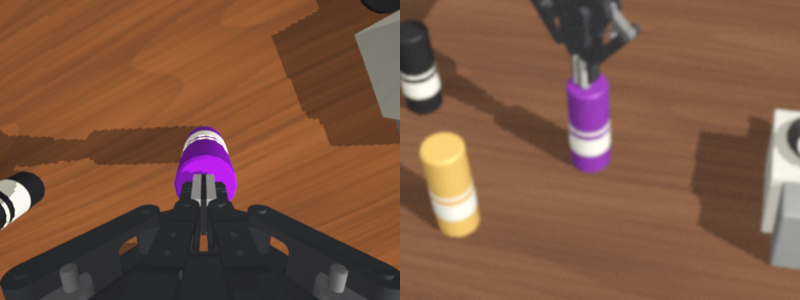

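View pics/s3.png

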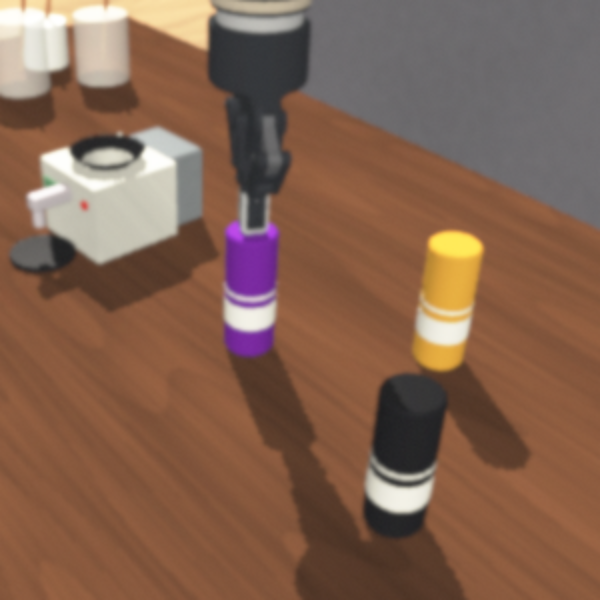

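The views show the shut fingertips over the centre of the violet top, which hasn't been disturbed. I'll measure where the tips really are from depth.

```bash
python3 - <<'E'
from h import *
for n,(a,b,c,d) in dict(side=(305,180,350,230),scene=(280,130,335,180),wrist=(270,200,390,340)).items():
    C=dict(np.load(n+'3.npz')); P=cloud(C); hsv=cv2.cvtColor(C['im'],cv2.COLOR_RGB2HSV)
    v=((hsv[...,0]>125)&(hsv[...,0]<160)&(hsv[...,1]>100)); q=P[v&(P[...,2]>.109)&(P[...,2]<.121)]
    print(n,'top',len(q),((q.min(0)+q.max(0))/2).round(4),'zmax',np.nanpercentile(P[v][:,2],[50,98]).round(3))
    sub=P[b:d,a:c].reshape(-1,3); near=(~v[b:d,a:c].ravel())&(np.hypot(sub[:,0]-.4956,sub[:,1]+.099)<.03)&(sub[:,2]>.06)
    f=sub[near]; print('  finger',len(f),np.nanpercentile(f[:,2],[0,5,50]).round(3))
    lo=f[np.argsort(f[:,2])[:8]]; print(lo.round(3))
E
```

```text
side top 242 [ 0.4936 -0.0982  0.1132] zmax [0.093 0.117]
  finger 423 [0.115 0.119 0.144]
[[ 0.487 -0.098  0.115]
 [ 0.498 -0.102  0.115]
 [ 0.487 -0.099  0.115]
 [ 0.491 -0.102  0.115]
 [ 0.489 -0.101  0.116]
 [ 0.499 -0.106  0.116]
 [ 0.487 -0.093  0.116]
 [ 0.5   -0.107  0.116]]
scene top 289 [ 0.5006 -0.0981  0.1131] zmax [0.089 0.115]
  finger 1079 [0.111 0.126 0.172]
[[ 0.494 -0.121  0.111]
 [ 0.493 -0.115  0.113]
 [ 0.491 -0.115  0.113]
 [ 0.49  -0.117  0.114]
 [ 0.503 -0.096  0.114]
 [ 0.506 -0.098  0.115]
 [ 0.504 -0.097  0.115]
 [ 0.506 -0.096  0.115]]
wrist top 3638 [ 0.4951 -0.0977  0.115 ] zmax [0.113 0.121]
  finger 4600 [0.06  0.074 0.148]
[[ 0.475 -0.101  0.06 ]
 [ 0.475 -0.092  0.06 ]
 [ 0.476 -0.091  0.06 ]
 [ 0.474 -0.098  0.06 ]
 [ 0.475 -0.093  0.06 ]
 [ 0.476 -0.09   0.06 ]
 [ 0.482 -0.082  0.06 ]
 [ 0.475 -0.102  0.06 ]]
```

```bash
python3 - <<'E'
from h import *
t=np.array([.4967,-.0864,.2427])
for n,t in(('w1',np.array([.4928,.1634,.2671])),('w2',t),('wrist3',np.array([.4956,-.099,.0773]))):
    C=dict(np.load(n+'.npz')); P=cloud(C); rel=P-t
    rm=R.from_quat([.224,.9746,0,0]).as_matrix(); L=rel@rm
    for a,b,c,d in((150,285,225,380),(430,285,500,380),(280,260,360,330)):
        s=L[b:d,a:c].reshape(-1,3); s=s[s[:,2]<.06]
        print(n,(a,b),len(s),'tool z of farthest:',np.nanpercentile(s[:,2],[50,90,98,100]).round(3) if len(s) else '', 'xy of far', s[np.argsort(-s[:,2])[:3]].round(3).tolist() if len(s) else '')
E
python3 -c "
from workcell import ctrl;import numpy as np
print(np.array(ctrl.calibration('wrist')['T_tool_cam']).round(4))"
```

```text
w1 (150, 285) 4717 tool z of farthest: [-0.078 -0.059 -0.054 -0.05 ] xy of far [[-0.009, -0.043, -0.05], [-0.003, -0.042, -0.05], [-0.008, -0.042, -0.05]]
w1 (430, 285) 4621 tool z of farthest: [-0.077 -0.059 -0.053 -0.05 ] xy of far [[0.006, 0.043, -0.05], [-0.006, 0.043, -0.05], [0.002, 0.043, -0.051]]
w1 (280, 260) 0 tool z of farthest:  xy of far 
w2 (150, 285) 4712 tool z of farthest: [-0.078 -0.059 -0.054 -0.05 ] xy of far [[-0.003, -0.043, -0.05], [-0.008, -0.043, -0.05], [0.001, -0.043, -0.05]]
w2 (430, 285) 4628 tool z of farthest: [-0.077 -0.059 -0.053 -0.05 ] xy of far [[0.006, 0.043, -0.05], [-0.003, 0.043, -0.05], [-0.003, 0.043, -0.05]]
w2 (280, 260) 0 tool z of farthest:  xy of far 
wrist3 (150, 285) 2425 tool z of farthest: [-0.1   -0.092 -0.088 -0.084] xy of far [[0.011, -0.03, -0.084], [0.011, -0.03, -0.085], [0.012, -0.03, -0.085]]
wrist3 (430, 285) 2245 tool z of farthest: [-0.1   -0.093 -0.088 -0.085] xy of far [[0.011, 0.032, -0.085], [0.01, 0.032, -0.085], [0.011, 0.031, -0.085]]
wrist3 (280, 260) 5433 tool z of farthest: [-0.051 -0.036 -0.035 -0.016] xy of far [[0.01, -0.018, -0.016], [0.009, -0.018, -0.017], [0.01, -0.018, -0.018]]
[[-6.000e-04 -9.640e-01 -2.658e-01  6.680e-02]
 [ 1.000e+00 -7.000e-04  2.000e-04  3.000e-04]
 [-4.000e-04 -2.658e-01  9.640e-01 -1.803e-01]
 [ 0.000e+00  0.000e+00  0.000e+00  1.000e+00]]
```

The open tips lie 50 mm behind the reported TCP where 13 mm was expected. The real fingertips are therefore about 37 mm short of the reported TCP, and the shut tips just touched the 115 mm top. I'll lift, open, and grasp with that offset, aiming for a reported z of about 0.041.

```bash
python3 -m handwheel '-1 0 0.004 0.24 0 0 0; -1 0 0.004 0.24 0 0 0; 1 0 0.004 0.24 0 0 0; 1 0 0.004 0.24 0 0 0; 1 0 0.004 0.24 0 0 0; 1 0 0.004 0.24 0 0 0; 1 0 0.004 0.24 0 0 0; 1 0 0.004 0.24 0 0 0; 1 0 0.004 0.24 0 0 0; 1 0 0.004 0.24 0 0 0'
python3 - <<'E'
from ring import *
C=cam('wrist'); P=cloud(C); hsv=cv2.cvtColor(C['im'],cv2.COLOR_RGB2HSV)
v=((hsv[...,0]>125)&(hsv[...,0]<160)&(hsv[...,1]>100)); q=P[v&(P[...,2]>.109)&(P[...,2]<.119)]
print(((q.min(0)+q.max(0))/2).round(4),(q.max(0)-q.min(0)).round(4))
E
```

```text
time: 5.4
tcp_pos: [0.4957, -0.098, 0.1372]
eef_rot: [0.224, 0.974, -0.0, -0.0]
ft_force: [-0.0, -0.0, 0.2]
grip_width: 0.0856
grasp_force: 0.0
[ 0.4964 -0.0976  0.1125] [0.0438 0.0435 0.0069]
```

```bash
python3 -m handwheel '1 0 0 -0.15 0 0 0; 1 0 0 -0.27 0 0 0; 1 0 0 -0.35 0 0 0; 1 0 0 -0.385 0 0 0; 1 0 0 -0.385 0 0 0; -1 0 0 -0.385 0 0 0; -1 0 0 -0.385 0 0 0; -1 0 0 -0.385 0 0 0; -1 0 0 -0.385 0 0 0; -1 0 0 -0.385 0 0 0; -1 0 0 -0.385 0 0 0; -1 0 0 -0.385 0 0 0; -1 0 0 -0.385 0 0 0' 50
```

```text
time: 6.75
tcp_pos: [0.4972, -0.0985, 0.0429]
eef_rot: [0.224, 0.974, -0.0, 0.002]
ft_force: [-0.3, -0.1, 5.7]
grip_width: 0.0429
grasp_force: 51.4
```

```bash
python3 -m handwheel '-1 0 0 0.15 0 0 0; -1 0 0 0.3 0 0 0; -1 0 0 0.45 0 0 0; -1 0 0 0.56 0 0 0; -1 0 0.1 0.56 0 0 0; -1 0.02 0.25 0.56 0 0 0; -1 0.037 0.4 0.56 0 0 0; -1 0.037 0.55 0.56 0 0 0; -1 0.037 0.7 0.56 0 0 0; -1 0.037 0.85 0.56 0 0 0; -1 0.037 0.95 0.56 0 0 0; -1 0.037 0.998 0.56 0 0 0; -1 0.037 0.998 0.56 0 0 0; -1 0.037 0.998 0.56 0 0 0'
python3 - <<'E'
from ring import *
a=[]
for n in('scene','side'):
    C=cam(n); np.savez(n+'4.npz',**C); P=cloud(C); hsv=cv2.cvtColor(C['im'],cv2.COLOR_RGB2HSV); a.append(C['im'][:,:,::-1])
    v=((hsv[...,0]>125)&(hsv[...,0]<160)&(hsv[...,1]>100))&(P[...,2]>.1)&(np.hypot(P[...,0]-.505,P[...,1]-.15)<.06)
    q=P[v]; print(n,len(q),np.nanpercentile(q[:,2],[1,99]).round(4))
    w=(C['im'].min(2)>150)&(P[...,2]>.12)&(np.hypot(P[...,0]-.505,P[...,1]-.15)<.06)
    for lo in np.arange(.13,.27,.02):
        s=P[(v|w)&(P[...,2]>=lo)&(P[...,2]<lo+.02)]
        if len(s)>40: print('  z',lo.round(2),circ(s[:,:2]),len(s))
cv2.imwrite('pics/p4.png',np.hstack([cv2.resize(a[0][100:300,360:560],(400,400)),cv2.resize(a[1][60:260,160:360],(400,400))]))
E
```

```text
time: 8.15
tcp_pos: [0.5047, 0.1507, 0.1806]
eef_rot: [0.225, 0.974, -0.001, -0.0]
ft_force: [0.5, -0.5, -1.7]
grip_width: 0.0429
grasp_force: 51.7
scene 1797 [0.1424 0.254 ]
  z 0.13 (array([0.5055, 0.1508]), np.float64(0.0208)) 136
  z 0.15 (array([0.505 , 0.1507]), np.float64(0.0211)) 299
  z 0.17 (array([0.5053, 0.1509]), np.float64(0.0211)) 334
  z 0.19 (array([0.5053, 0.151 ]), np.float64(0.0207)) 265
  z 0.21 (array([0.5047, 0.1521]), np.float64(0.0219)) 369
  z 0.23 (array([0.5034, 0.1525]), np.float64(0.0237)) 412
  z 0.25 (array([0.507 , 0.1495]), np.float64(0.0151)) 503
side 639 [0.1411 0.2545]
  z 0.13 (array([0.5021, 0.1512]), np.float64(0.0205)) 95
  z 0.15 (array([0.5021, 0.1501]), np.float64(0.0199)) 196
  z 0.17 (array([0.5021, 0.15  ]), np.float64(0.02)) 220
  z 0.19 (array([0.502 , 0.1491]), np.float64(0.019)) 154
  z 0.21 (array([0.4992, 0.1435]), np.float64(0.0165)) 176
  z 0.23 (array([0.4998, 0.1432]), np.float64(0.0185)) 98
  z 0.25 (array([0.5003, 0.1448]), np.float64(0.0191)) 58
```

View pics/p4.png

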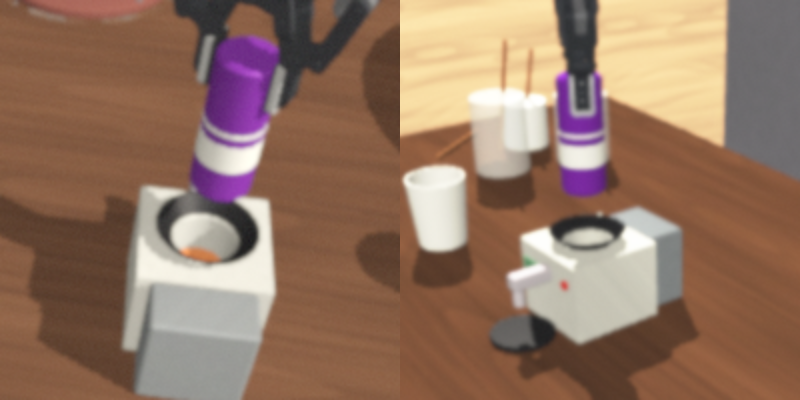

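The cartridge hangs upright over the bay, with its foot at about 0.139 and its axis at (0.504,0.151). I'll lower it gently onto the carriage.

```bash
python3 -m handwheel '-1 0 0.002 -0.08 0 0 0; -1 0 0.002 -0.14 0 0 0; -1 0 0.002 -0.19 0 0 0; -1 0 0.002 -0.23 0 0 0; -1 0 0.002 -0.26 0 0 0; -1 0 0.002 -0.29 0 0 0; -1 0 0.002 -0.32 0 0 0; -1 0 0.002 -0.34 0 0 0; -1 0 0.002 -0.34 0 0 0'
```

```text
time: 9.15
tcp_pos: [0.5044, 0.152, 0.0952]
eef_rot: [0.224, 0.974, -0.0, -0.001]
ft_force: [-0.3, -0.7, -2.2]
grip_width: 0.043
grasp_force: 51.7
```

```bash
python3 -m handwheel '-1 0 0 -0.014 0 0 0; -1 0 0 -0.014 0 0 0; 1 0 0 -0.014 0 0 0; 1 0 0 -0.014 0 0 0; 1 0 0 -0.014 0 0 0; 1 0 0 -0.014 0 0 0; 1 0 0 -0.014 0 0 0; 1 0 0 -0.014 0 0 0; 1 0 0 0.1 0 0 0; 1 0 0 0.2 0 0 0; 1 0 0 0.3 0 0 0; -1 0 0 0.3 0 0 0; -1 0 0 0.3 0 0 0; -1 0 0 0.3 0 0 0; -1 0 0 0.3 0 0 0; -1 0 0 0.3 0 0 0; -1 0 0 0.3 0 0 0; -1 0 0 0.3 0 0 0; -1 0 0 0.3 0 0 0'
cat > chk.py <<'E'
from ring import *
a=[]
for n in('scene','side'):
    C=cam(n); P=cloud(C); hsv=cv2.cvtColor(C['im'],cv2.COLOR_RGB2HSV); a.append(C['im'][:,:,::-1])
    v=((hsv[...,0]>125)&(hsv[...,0]<160)&(hsv[...,1]>100))&(P[...,2]>.09)&(np.hypot(P[...,0]-.505,P[...,1]-.151)<.06)
    q=P[v]; z=np.nanpercentile(q[:,2],95); t=q[q[:,2]>z-.006]
    print(n,len(q),'ztop',z.round(4),((t.min(0)+t.max(0))/2).round(4),(t.max(0)-t.min(0)).round(4))
cv2.imwrite('pics/chk.png',np.hstack([cv2.resize(a[0][100:300,360:560],(400,400)),cv2.resize(a[1][60:260,160:360],(400,400))]))
E
python3 chk.py
```

```text
time: 11.05
tcp_pos: [0.5049, 0.152, 0.1709]
eef_rot: [0.224, 0.974, -0.0, -0.0]
ft_force: [-0.6, -0.5, 0.2]
grip_width: -0.0001
grasp_force: 0.0
scene 1230 ztop 0.1657 [0.5066 0.1523 0.164 ] [0.0445 0.043  0.0086]
side 643 ztop 0.1663 [0.5024 0.1514 0.164 ] [0.0405 0.0435 0.007 ]
```

It stands on the carriage with its top at 0.165. Next I push down with the shut fingers: contact at about -0.174, stop at about -0.286.

```bash
python3 -m handwheel '-1 0 0 -0.1 0 0 0; -1 0 0 -0.15 0 0 0; -1 0 0 -0.18 0 0 0; -1 0 0 -0.2 0 0 0; -1 0 0 -0.22 0 0 0; -1 0 0 -0.24 0 0 0; -1 0 0 -0.255 0 0 0; -1 0 0 -0.265 0 0 0; -1 0 0 -0.265 0 0 0'
```

```text
time: 12.05
tcp_pos: [0.5059, 0.1517, 0.1065]
eef_rot: [0.224, 0.974, -0.0, 0.001]
ft_force: [-1.7, -1.2, 6.2]
grip_width: 0.0001
grasp_force: 2.5
```

```bash
python3 -m handwheel '-1 0 0 -0.008 0 0 0; -1 0 0 -0.016 0 0 0; -1 0 0 -0.022 0 0 0; -1 0 0 -0.028 0 0 0; -1 0 0 -0.028 0 0 0'
```

```text
time: 12.55
tcp_pos: [0.5063, 0.1515, 0.1003]
eef_rot: [0.224, 0.974, -0.0, 0.001]
ft_force: [-2.9, -2.4, 8.1]
grip_width: -0.0003
grasp_force: 4.0
```

```bash
python3 -m handwheel '-1 0 0 -0.004 0 0 0; -1 0 0 -0.008 0 0 0; -1 0 0 -0.012 0 0 0; -1 0 0 -0.012 0 0 0'
```

```text
time: 12.95
tcp_pos: [0.5066, 0.1515, 0.0983]
eef_rot: [0.224, 0.974, -0.0, 0.002]
ft_force: [-4.4, -3.3, 12.1]
grip_width: -0.0002
grasp_force: 6.2
```

```bash
python3 -m handwheel '-1 0 0 -0.006 0 0 0; -1 0 0 -0.012 0 0 0; -1 0 0 -0.012 0 0 0'
```

```text
time: 13.25
tcp_pos: [0.5074, 0.1514, 0.0982]
eef_rot: [0.224, 0.975, -0.0, 0.002]
ft_force: [-9.8, -5.7, 23.5]
grip_width: 0.0001
grasp_force: 12.0
```

The arm no longer moves while the force climbs to 23 N, so it's at the stop. Retreat straight up and check.

```bash
python3 -m handwheel '-1 0 0 0.05 0 0 0; -1 0 0 0.15 0 0 0; -1 0 0 0.35 0 0 0; -1 0 0 0.55 0 0 0; -1 0 0 0.55 0 0 0; -1 0 0 0.55 0 0 0'; python3 chk.py
```

```text
time: 13.85
tcp_pos: [0.5062, 0.1522, 0.2315]
eef_rot: [0.224, 0.974, 0.001, 0.002]
ft_force: [0.1, 0.1, 0.2]
grip_width: -0.0001
grasp_force: 0.0
scene 1172 ztop 0.1452 [0.5069 0.1516 0.143 ] [0.0436 0.0432 0.0076]
side 637 ztop 0.1458 [0.5024 0.1511 0.1432] [0.0421 0.0417 0.0065]
```

View pics/chk.png

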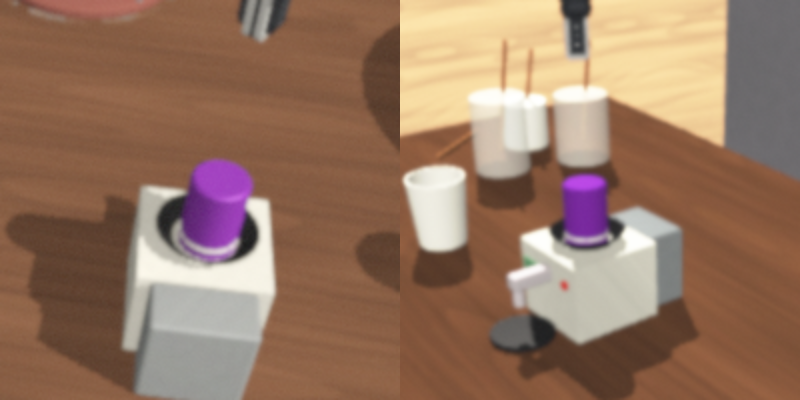

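The cartridge top is at 0.1455, which is the caught height (146 mm). It stands upright in the bay and the gripper is clear, so I'll hand in.

```bash
python3 -c "
from workcell import ctrl
print(ctrl.hand_in())"
```

```text
the job is handed in; nothing more can be done
None
```

The violet cartridge is in the bay, let go of and held by the catch (top measured at about 146 mm), the gold and charcoal cartridges were never touched, and the job is handed in (no verdict was returned).

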